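Set the guarded dial of a tube warmer

ROBOT

A 6-joint arm with a two-finger parallel gripper is mounted at the origin on the work surface. World frame = base frame: x ahead of the robot, y to its left, z up, the work surface at z = 0. Lengths are in m, angles in rad, forces in N, time in s.
With the tool pointing down it reaches from about 0.25 to 0.775 m from the base axis. Payload 4 kg.
Tool frame: the origin (TCP) lies on the centre line of the jaws, within the pads' length; the fingertips stand 8 mm ahead of it and the grasp point (between the pads) lies 11 mm behind it; z points along the fingers, y is the direction in which the jaws open and shut (so a half turn about z gives the same grasp; the last joint's range is limited). The gripper opens to 94 mm and grips with 3 to 60 N. Pads are 16 mm wide; open, the fingers measure 119 mm over their backs; the gripper's body (75 mm by 177 mm) begins 78 mm behind the grasp point.
Start: joints at [1.046, 0.087, 1.371, -0, 1.684, -0.103], TCP at [0.225, 0.502, 0.214] pointing down, gripper open.
Joint ranges: [-3.1, 3.1], [-0.76, 2.03], [0.27, 2.55], [-1.08, 4.22], [0.17, 2.65], [-2.57, 2.57]. Speed limits (rad/s): [2.79, 2.79, 3.14, 3.14, 3.14, 3.14].

INTERFACE

Orientations are given as [roll, pitch, yaw] about the fixed x, y, z axes, in that order (R = Rz(yaw) Ry(pitch) Rx(roll)).
In Python, from bench import robot, cams, close_job gives the robot as it stands.
- The arm moves only by the tool arm_command, never from a script. Its argument "plan" is one flat list of numbers, 7 for each row, row after row: the shift along the tool's x, y, z in cm, then the turn, a rotation vector about the tool's x, y, z in degrees, then the closure, from 0 (fully open) to 1 (shut). A call has 1 to 8 rows; each row shifts and turns the commanded pose from where the row before left it, along the tool's axes as they then stand; what a row does not reach is not made up. A row lasts 1/8 s, in which the tool goes at most 62.5 mm and 10.7 degrees, less where a joint would pass 70% of its speed; a pose out of reach is approached as far as the arm can. A call with a gripper value outside its range is refused whole. The fingers move at their own pace and stop on an object; the grip force is fixed at half the most. Time passes only in rows, so rows that do not move let the fingers close. It gives the time, the measured TCP pose, the force and the opening at its end, in the units of the state.
- robot.get_obs(): the state, without advancing time (a new reading comes with each control period).
- cams.snapshot(name): name is "scene" or "side" or "wrist"; returns a dict with "pixels" (420x560x3 uint8, red, green, blue), "fov_y" (degrees; the focal length in pixels is half the picture's height over the tangent of half this angle, whatever the lens; pixels are square), "cx", "cy" (the principal point, pixels), "camera_from_world" (4x4, takes a point from world to camera coordinates); the wrist camera has in their place "tool_from_camera" (4x4, takes a point from camera to tool coordinates, whose origin is the TCP and whose axes are the flange's). Camera axes: x right, y up, looking along -z (the intrinsics and any distortion apply to the point x, -y, -z); pixel columns grow to the right and rows downward; lengths in m; the calibration is good to about 2 mm. The wrist camera is an equidistant fisheye: a pixel r from the principal point sees the ray r / f radians off the axis. A picture is of the moment at which its call begins: read the wrist's pose just before it. There is no depth.
- close_job(): hands the job in, once; it reports no verdict.
The state is a dict: "time": time; "joint_positions": joint angles; "qvel": joint speeds; "joint_torque": joint torques, N m; "tool_pos": TCP position; "ee_rot": TCP orientation; "wrist_force": force on the tool from outside, world axes, zero at the start; "wrist_torque": the same for the moment, N m; "width": finger opening in m.
Only numpy, scipy, OpenCV 4.12 (cv2) and the standard library are available. Lean on these libraries where they do the work, as an engineer would, in place of code of your own. Each camera call takes 0.05 s, during which the arm holds its last target.

TASK

Get the tube warmer ready for a run. First push the metal probe down its collar until the dark groove round its stem is level with the collar's top. Then swing the flip cover up and right over until it rests open by itself on its back rest, and turn the knob under it so that its pointer lines up with the raised tab on the dial ring; leave the cover open and do not knock over or push away the bottles, vial and jar around it.

Things in the scene. Friction and masses are not known exactly. Their poses are not given: they have to be found in the camera images.
- warmer: white bench tube warmer, fixed, 240 mm (x) by 330 mm (y), flat deck 70 mm above the counter. Origin: centre of its underside; x points from its front (robot side) to its back, y left, z up. On the deck: right half, the dial and its cover; left half, front, the probe; left half, back, a low metal block with capped tubes (to 56 mm above the deck, from 88 mm behind the probe's axis)
- collar_top (a point): centre of the top face of the aluminium collar that the probe slides in: a round collar, 42 mm across, standing 25 mm above the deck (95 mm above the counter). Axes as the warmer's
- probe_groove (a point): centre of the 3 mm high dark groove ring round the probe's upright 22 mm steel stem. The probe slides straight down its collar against a friction of about 5 N and stays where it is left, also when pulled up. The groove starts 35 to 60 mm above the collar's top; the stem can go 20 mm too deep
- probe_head (a point): centre (half-way up) of the probe's ribbed aluminium head, a cylinder 34 mm across and 35 mm high, 57.5 mm above the groove; bare stem (40 mm) between the groove and the head
- cover_hinge (a point): middle of the cover's hinge axis, at the back of the dial, 130 mm above the counter; the axis runs along the warmer's y. The cover (closed: level) is a white plate 130 mm wide (y), 5 mm thick, reaching 135 mm from the axis towards the front
- cover_bar (a point): middle of the cover's steel handle: a round bar 10 mm thick along the warmer's y, 90 mm between its two end arms, 180 mm from the hinge axis and in the plate's plane; 45 mm of open space between the bar's axis and the plate's edge, so it can be pinched from above with one finger in front and one behind, and turns freely between them
- cover (a joint): opening angle of the cover in rad: 0 closed (level), 1.57 upright, 1.85 leaning back on its rest (the stop). It weighs 0.22 kg, swings easily, falls shut if let go before upright and back onto the rest if let go well past upright
- knob_grip (a point): point on the knob's vertical axis, 32 mm above the deck, at the height to grip. Black knob: a disc 64 mm across, 6 mm high, with an upright bar grip 62 mm long, 15 mm wide, top 46 mm above the deck; one end of the bar is pointed and bears a white line: the pointer. The axis lies 85 mm in front of the hinge axis
- knob_pointer (a point): point just beyond the pointed end of the knob's bar, 45 mm from the axis and level with knob_grip: the direction from knob_grip to it is the pointer's direction. It turns stiffly (0.06 N m) and stays; at the start it points to the back-left (40 to 60 degrees left of the warmer's x)
- dial_mark (a point): the raised white tab (22 mm radially by 10 mm, 8 mm high) on the aluminium dial ring round the knob, standing out over the black dial panel; this point on it lies 45 mm from the knob's axis. It does not move during the task. It is always clockwise (seen from above) of the knob's starting direction, 0.6 to 1.45 rad away
- vial_center (a point): small capped amber vial, 30 mm across, 55 mm high, loose on the warmer's deck behind the probe, between the metal block and the cover; leave it. Point at its mid-height
- bottle_a_center (a point): amber bottle, 60 mm across, 130 mm high, on the counter; leave it. Point at its mid-height
- bottle_b_center (a point): a like amber bottle; leave it. Point at its mid-height
- jar_center (a point): glass jar 70 mm across, 80 mm high, on the counter; leave it. Point at its mid-height

How it is judged:
On the way, in this order (a step that is already met when the one before it is completed fails the run):
1. the probe's groove is level with the collar's top (within 4 mm) (z of probe_groove in the frame of collar_top between -0.004 and 0.004 m), for 0.3 s.
2. the cover leans open on its rest (value of joint cover above 1.75 rad), for 0.3 s.
3. the knob's pointer is at the tab (horizontal distance between knob_pointer and dial_mark below 0.005 m), for 0.3 s.
At the end, for the whole second after the job is handed in: The probe's groove is level with the collar's top within 4 mm, the cover rests open on its back rest (more than 1.75 rad) and still, and the knob's pointer is in line with the tab within 5 mm at 45 mm radius (about 6 degrees) (all of step 1 and value of joint cover above 1.75 rad and velocity of joint cover below 0.05 rad/s and horizontal distance between knob_pointer and dial_mark below 0.005 m); the robot touches nothing.
It fails at once if a bottle, the jar or the vial was shifted by more than 30 mm or knocked over (distance of any of vial_center, bottle_a_center, bottle_b_center, jar_center from where it was at the start of the episode above 0.03 m).
It also fails if it takes over 64 s, if anything falls off the work surface, if the arm or the gripper's body presses on something with over 40 N, if the wrist force passes 120 N, or if a joint passes its speed limit or range.

## Working session

There is one attempt and no reset: what is moved stays moved. The work goes in short steps, Python scripts to look and compute and a tool call to move; the robot and the scene stay as the last step left them, time stands still between calls to the robot, and variables do not carry over. Pictures are saved under pics/ and viewed, and the job is handed in when it is done.

Besides the shell and the picture viewer there is one more tool, called as name(argument=value, ...) on one line, values as JSON. arm_command: Moves the arm, as the interface text tells. Its arguments: {"type":"object","properties":{"plan":{"type":"array","items":{"type":"number"}}},"required":["plan"]}

```bash
ls; mkdir -p pics; cat > h.py <<'E'
import numpy as np, cv2
from bench import robot, cams, close_job
def snap(n,f):
    o=robot.get_obs(); s=cams.snapshot(n); cv2.imwrite('pics/'+f,cv2.cvtColor(s['pixels'],cv2.COLOR_RGB2BGR)); return o,s
E
python3 - <<'E'
from h import *
import pickle
for n in ['scene','side','wrist']:
    o,s=snap(n,n+'0.png'); pickle.dump((o,s),open(n+'0.pkl','wb'))
    print(n,{k:(v if k!='pixels' else 0) for k,v in s.items()})
print(o)
E
```

```text
pics
scene {'pixels': 0, 'fov_y': 42.29289662341811, 'cx': 280.92942267060107, 'cy': 216.44967387651812, 'camera_from_world': array([[-0.35337011,  0.93548076,  0.00230592,  0.21447804],
       [-0.52796641, -0.20146858,  0.82502235,  0.11574043],
       [ 0.77225711,  0.2903208 ,  0.56509539, -1.62727121],
       [ 0.        ,  0.        ,  0.        ,  1.        ]])}
side {'pixels': 0, 'fov_y': 46.90006697157138, 'cx': 278.72617728228187, 'cy': 209.24963299833374, 'camera_from_world': array([[-0.93954069, -0.3421088 , -0.01499559,  0.44913487],
       [ 0.22768481, -0.65680548,  0.71886451, -0.25404106],
       [-0.25577906,  0.67198819,  0.69498845, -1.27746361],
       [ 0.        ,  0.        ,  0.        ,  1.        ]])}
wrist {'pixels': 0, 'fov_y': 65.70646984690485, 'cx': 279.6788993089829, 'cy': 207.07595926209862, 'tool_from_camera': array([[ 9.55168232e-04,  9.62548735e-01,  2.71107027e-01,
         7.92548686e-02],
       [ 9.99999543e-01, -9.30017739e-04, -2.21242504e-04,
         4.72555077e-04],
       [ 3.91776514e-05,  2.71107114e-01, -9.62549184e-01,
        -1.72514637e-01],
       [ 0.00000000e+00,  0.00000000e+00,  0.00000000e+00,
         1.00000000e+00]])}
{'time': 0.1, 'joint_positions': array([ 1.04587659e+00,  8.78547757e-02,  1.37205524e+00, -2.36940172e-05,
        1.68360772e+00, -1.03106701e-01]), 'qvel': array([ 1.01717532e-03, -9.87805675e-04, -2.17151893e-03, -7.96545868e-04,
       -2.78698298e-03, -5.81925810e-06]), 'joint_torque': array([ 2.55978128e-03, -3.41252089e+01, -3.03302693e+01,  7.19565782e-02,
        3.04384134e-02, -7.53548034e-05]), 'tool_pos': array([0.22495758, 0.50137764, 0.21245989]), 'ee_rot': array([-3.13967537e+00, -1.74714308e-04,  2.71977681e+00]), 'wrist_force': array([ 0.26412938, -0.48514842,  0.31745857]), 'wrist_torque': array([-0.01860887,  0.06022052,  0.01325743]), 'width': 0.09377871139807}
```

View pics/scene0.png

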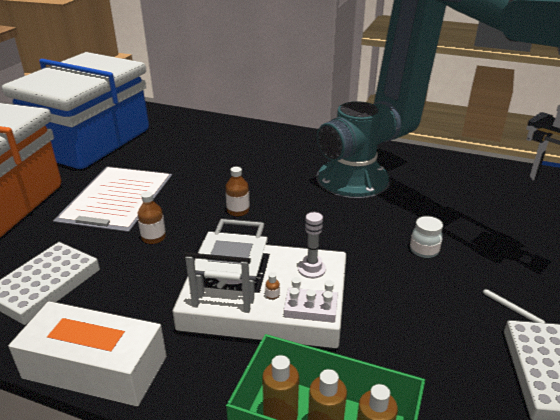

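View pics/side0.png

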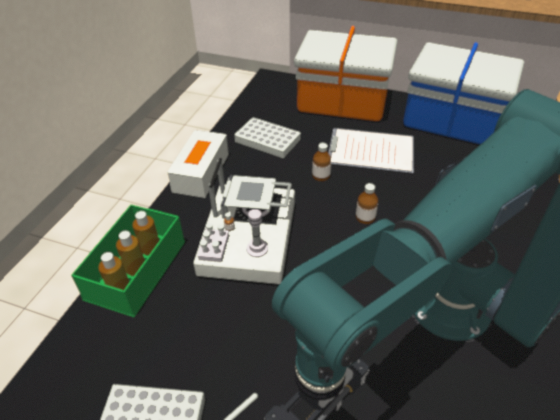

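View pics/wrist0.png

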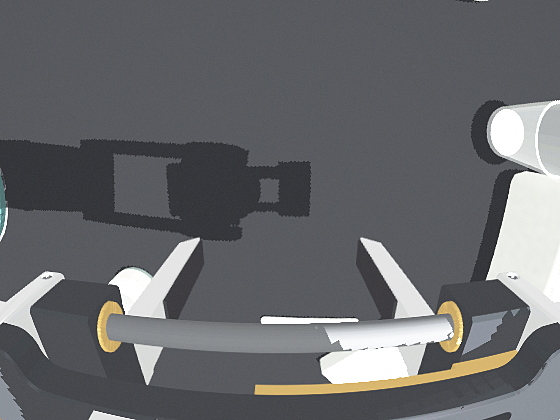

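The scene view shows the warmer at about (265,290), with the probe at (314,245), the knob under the cover at (230,245) and the bottles at (237,190) and (150,220). I'll enlarge it.

```bash
python3 - <<'E'
import cv2
a=cv2.imread('pics/scene0.png'); b=cv2.imread('pics/side0.png')
cv2.imwrite('pics/sc.png',cv2.resize(a[200:350,165:365],None,fx=4,fy=4,interpolation=cv2.INTER_CUBIC))
cv2.imwrite('pics/sd.png',cv2.resize(b[150:290,180:310],None,fx=4.2,fy=4.2,interpolation=cv2.INTER_CUBIC))
E
```

```text
(no output)
```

View pics/sc.png

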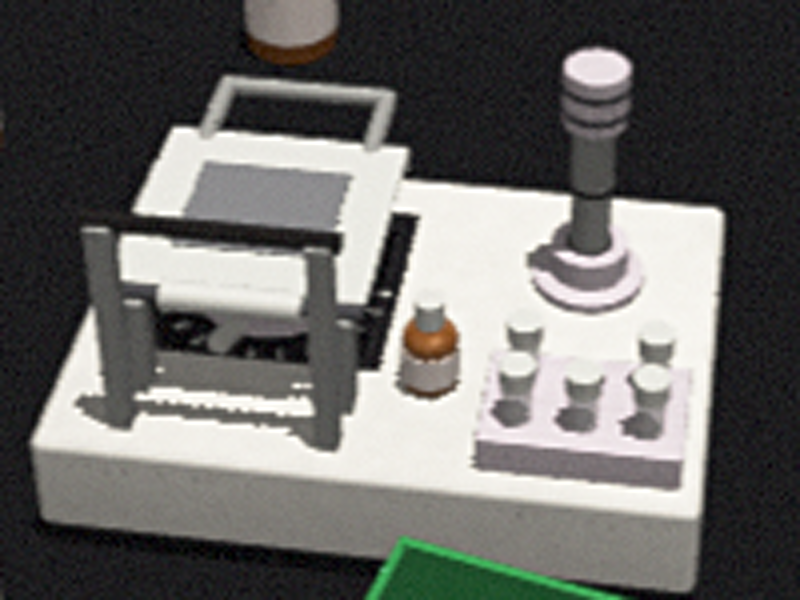

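View pics/sd.png

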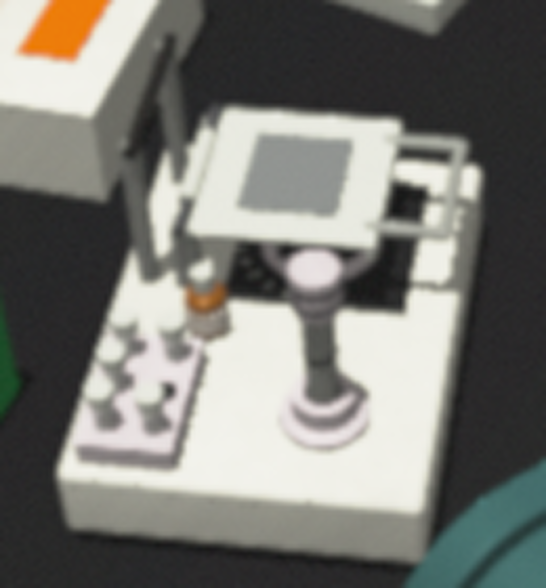

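```bash
cat >> h.py <<'E'
import pickle
def ray(s,u,v):
    f=210/np.tan(np.radians(s['fov_y']/2)); M=s['camera_from_world'];R=M[:3,:3];t=M[:3,3]
    d=np.array([(u-s['cx'])/f,-(v-s['cy'])/f,-1.]); return -R.T@t, R.T@(d/np.linalg.norm(d))
def onz(s,u,v,z):
    c,d=ray(s,u,v); return c+d*(z-c[2])/d[2]
def proj(s,p):
    f=210/np.tan(np.radians(s['fov_y']/2)); M=s['camera_from_world'];q=M[:3,:3]@np.asarray(p)+M[:3,3]
    return np.array([s['cx']+f*q[0]/-q[2], s['cy']-f*q[1]/-q[2]])
def tri(s1,p1,s2,p2):
    A=[];b=[]
    for s,p in((s1,p1),(s2,p2)):
        c,d=ray(s,*p);P=np.eye(3)-np.outer(d,d);A.append(P);b.append(P@c)
    x=np.linalg.solve(A[0]+A[1],b[0]+b[1]); 
    return x,[np.linalg.norm(a@x-q) for a,q in zip(A,b)]
E
python3 - <<'E'
from h import *
np.set_printoptions(precision=4,suppress=True)
sc=pickle.load(open('scene0.pkl','rb'))[1];sd=pickle.load(open('side0.pkl','rb'))[1]
C=lambda x,y:(165+(x-1.5)/4,200+(y-1.5)/4)
D=lambda x,y:(180+(x-1.6)/4.2,150+(y-1.6)/4.2)
for n,p in dict(FL=(723,208),BL=(697,517),BR=(35,447)).items(): print('sc',n,onz(sc,*C(*p),.07))
for n,p in dict(FL=(425,512),BL=(62,470),FR=(482,168)).items(): print('sd',n,onz(sd,*D(*p),.07))
print('headtop',tri(sc,C(598,62),sd,D(314,270)))
print('groove',tri(sc,C(592,193),sd,D(320,352)))
print('coverFL corner',tri(sc,C(408,148),sd,D(377,243)))
print('coverFR corner',tri(sc,C(175,128),sd,D(400,122)))
print('barL',tri(sc,C(392,92),sd,D(452,232)))
print('barR',tri(sc,C(226,78),sd,D(465,142)))
print('vialcap',tri(sc,C(430,297),sd,D(202,268)))
E
```

```text
sc FL [0.4429 0.0925 0.07  ]
sc BL [0.6759 0.1427 0.07  ]
sc BR [ 0.746  -0.1725  0.07  ]
sd FL [0.4376 0.092  0.07  ]
sd BL [0.6696 0.137  0.07  ]
sd FR [ 0.5077 -0.2275  0.07  ]
headtop (array([0.5258, 0.0408, 0.2086]), [np.float64(0.0008559470181461859), np.float64(0.0008559470181461701)])
groove (array([0.528 , 0.0393, 0.1295]), [np.float64(0.0020476447975071714), np.float64(0.0020476447975071284)])
coverFL corner (array([ 0.5283, -0.0642,  0.1317]), [np.float64(0.0021058548365925785), np.float64(0.00210585483659259)])
coverFR corner (array([ 0.5572, -0.188 ,  0.1316]), [np.float64(0.0011031357768561958), np.float64(0.0011031357768561516)])
barL (array([ 0.4842, -0.0912,  0.1321]), [np.float64(0.0015312828808279396), np.float64(0.0015312828808279732)])
barR (array([ 0.5059, -0.182 ,  0.1325]), [np.float64(0.0007782408945630191), np.float64(0.0007782408945630182)])
vialcap (array([ 0.6326, -0.01  ,  0.126 ]), [np.float64(0.0012351358885074623), np.float64(0.001235135888507408)])
```

The measurements agree with the given sizes: cover at z≈0.131, head top at 0.209, vial cap at 0.126, and a 91 mm bar. The warmer's yaw is about 12.3°. First I rotate and close, rising as I go.

arm_command(plan=[0,0,-1,0,0,10.7,0.3,0,0,-1,0,0,10.7,0.6,0,0,-1,0,0,10.7,1,0,0,-1,0,0,10.7,1,0,0,-1,0,0,10.7,1])

```text
time: 0.78
tool_pos: [0.2251, 0.5016, 0.2633]
ee_rot: [-3.141, 0.001, 1.78]
wrist_force: [0.1, -0.7, -0.3]
width: 0.0472
```

arm_command(plan=[-5,2,0,0,0,0,1,-5,2,0,0,0,0,1,-5,2,0,0,0,0,1,-5,2,0,0,0,0,1,-5,2,0,0,0,0,1,-5,2,0,0,0,0,1,-5,2,0,0,0,0,1,-5,2,0,0,0,0,1])

```text
time: 1.78
tool_pos: [0.4675, 0.1436, 0.2632]
ee_rot: [-3.141, -0.0, 1.786]
wrist_force: [0.8, 0.3, 0.2]
width: 0.0009
```

arm_command(plan=[-5.7,1.8,0,0,0,0,1,-5.7,1.8,0,0,0,0,1,0,0,0,0,0,0,1])

```text
time: 2.15
tool_pos: [0.5274, 0.038, 0.262]
ee_rot: [-3.139, 0.0, 1.78]
wrist_force: [-0.1, 0.6, 0.2]
width: 0.0004
```

```bash
python3 - <<'E'
from h import *
o,s=snap('wrist','w1.png');o,s=snap('scene','s1.png');o,s=snap('side','d1.png')
print(o['tool_pos'],o['ee_rot'])
E
```

```text
[0.52625662 0.04125819 0.26285555] [-3.14024931e+00 -1.05143500e-03  1.78470649e+00]
```

View pics/w1.png

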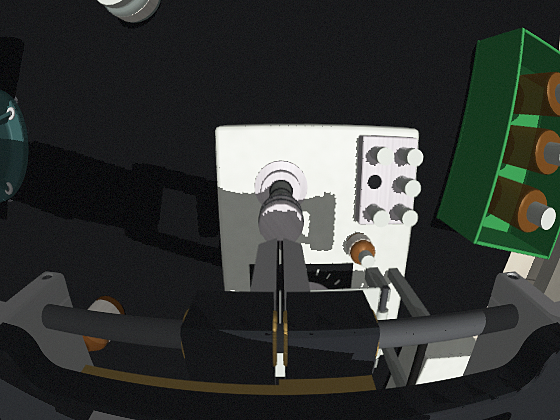

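View pics/s1.png

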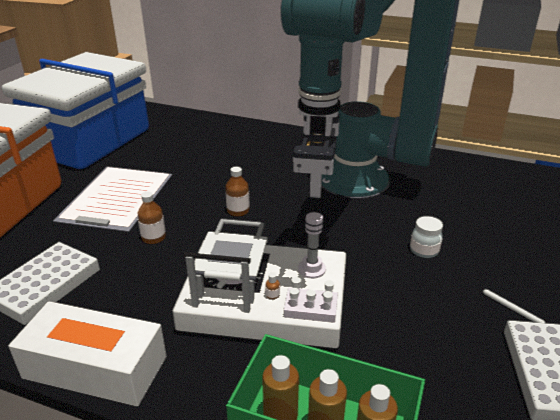

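The closed fingers stand over the probe head (head at (281,222) in the wrist view, in line with the fingertips). Pushing down to a few mm short.

arm_command(plan=[0,0,2,0,0,0,1,0,0,1.5,0,0,0,1,0,0,1,0,0,0,1,0,0,1,0,0,0,1,0,0,1,0,0,0,1,0,0,1,0,0,0,1,0,0,0.5,0,0,0,1,0,0,0,0,0,0,1])

```text
time: 3.3
tool_pos: [0.5267, 0.0413, 0.1832]
ee_rot: [3.141, 0.001, 1.786]
wrist_force: [-0.6, 0.0, 0.1]
width: 0.0004
```

```bash
python3 - <<'E'
from h import *
a,s=snap('scene','s2.png');b,t=snap('side','d2.png')
for i in range(4): cams.snapshot('scene'); print(robot.get_obs()['tool_pos'],robot.get_obs()['wrist_force'])
x=cv2.imread('pics/s2.png')[190:300,270:370]; y=cv2.imread('pics/d2.png')[180:270,200:300]
cv2.imwrite('pics/c2.png',cv2.hconcat([cv2.resize(x,(400,440),interpolation=2),cv2.resize(y,(400,440),interpolation=2)]))
E
```

```text
[0.52685019 0.04104052 0.18328244] [-0.78410016 -0.46752309  0.15992988]
[0.52679735 0.04109293 0.18331482] [-0.12820139 -0.23621237  0.0644946 ]
[0.52675884 0.04115074 0.18335147] [ 0.25491773 -0.15112057  0.1791256 ]
[0.52669605 0.04122672 0.18339886] [-0.0157307   0.44272539  0.61732171]
```

View pics/c2.png

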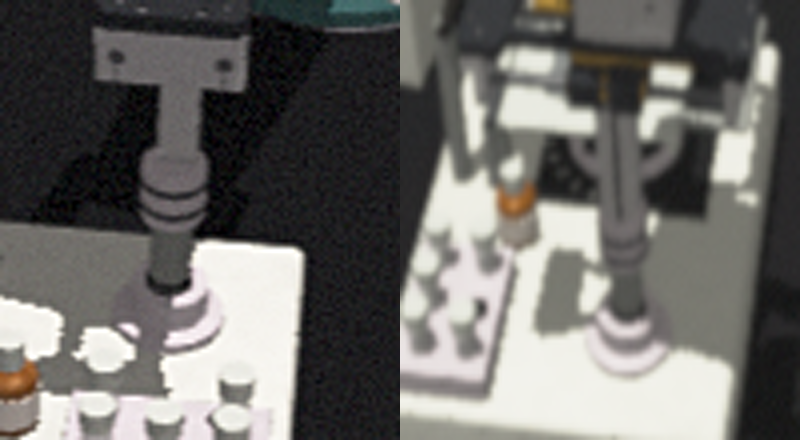

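The groove shows just above the collar, about 5 mm to go, which matches tip height 0.175.

arm_command(plan=[0,0,0.3,0,0,0,1,0,0,0.25,0,0,0,1,0,0,0,0,0,0,1,0,0,0,0,0,0,1])

```text
time: 4.1
tool_pos: [0.5268, 0.0413, 0.1783]
ee_rot: [3.141, 0.001, 1.786]
wrist_force: [-0.1, -1.3, 3.2]
width: 0.0004
```

arm_command(plan=[0,0,-1,0,0,0,1,0,0,-3,0,0,0,1,0,0,-4,0,0,0,1,-4,0,-3,0,0,0,0.5,-5,0,0,0,0,0,0.5])

```text
time: 4.72
tool_pos: [0.5469, -0.0464, 0.2918]
ee_rot: [3.135, 0.002, 1.789]
wrist_force: [1.5, -0.0, -0.4]
width: 0.0169
```

```bash
python3 - <<'E'
from h import *
o,s=snap('scene','s3.png');o,t=snap('side','d3.png');w=snap('wrist','w3.png')
pickle.dump((s,t,w),open('p3.pkl','wb'))
print(o['tool_pos'],o['ee_rot'],o['width'])
x=cv2.imread('pics/s3.png')[190:300,270:370]; y=cv2.imread('pics/d3.png')[180:270,200:300]
cv2.imwrite('pics/c3.png',cv2.hconcat([cv2.resize(x,(400,440),interpolation=2),cv2.resize(y,(400,440),interpolation=2)]))
E
```

```text
[ 0.54713685 -0.05293863  0.28911579] [3.14001175 0.00564397 1.78127154] 0.021259186604838227
```

View pics/c3.png

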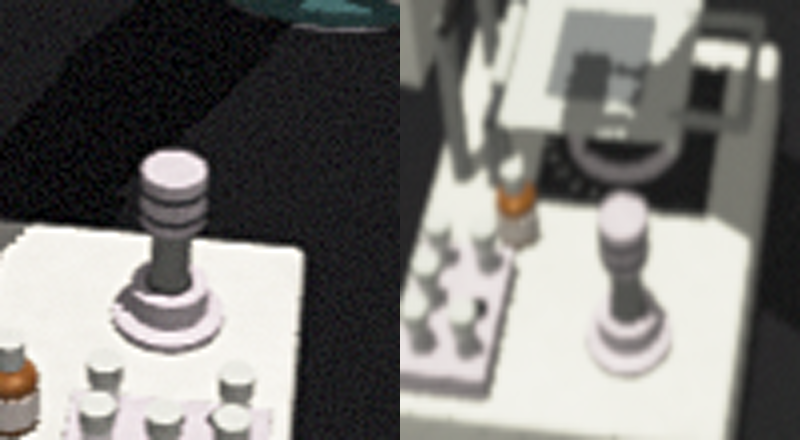

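View pics/w3.png

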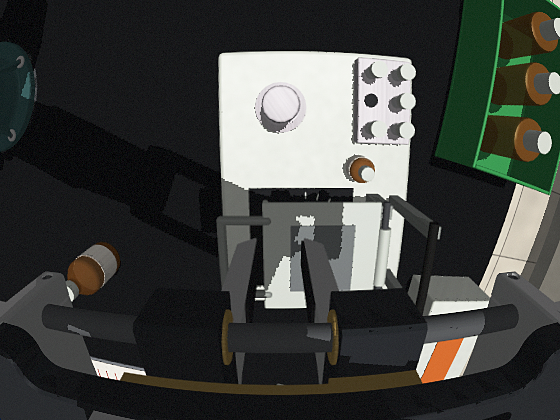

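```bash
python3 - <<'E'
from h import *
np.set_printoptions(precision=4,suppress=True)
s,t,w=pickle.load(open('p3.pkl','rb'))
print(tri(s,(313.3,232.2),t,(256.0,223.3)))
for z in(.166,.170,.174): print(z,proj(s,(.5265,.0405,z)),proj(t,(.5265,.0405,z)))
print(proj(s,(.5265,.0405,.095)))
x=cv2.imread('pics/s3.png')[220:280,290:340]
cv2.imwrite('pics/c3b.png',cv2.resize(x,None,fx=10,fy=10,interpolation=2))
# bar from both views
y=cv2.imread('pics/d3.png')[150:240,200:300]; x=cv2.imread('pics/s3.png')[200:300,175:285]
cv2.imwrite('pics/c3c.png',cv2.resize(x,None,fx=6,fy=6,interpolation=2)); cv2.imwrite('pics/c3d.png',cv2.resize(y,None,fx=6,fy=6,interpolation=2))
E
```

```text
(array([0.5258, 0.0385, 0.1683]), [np.float64(0.002074231837547307), np.float64(0.002074231837547313)])
0.166 [313.403  232.7305] [255.13   225.0499]
0.17 [313.4734 231.1536] [255.0553 223.9856]
0.174 [313.5442 229.5702] [254.9803 222.9167]
[312.1982 259.6938]
```

View pics/c3b.png

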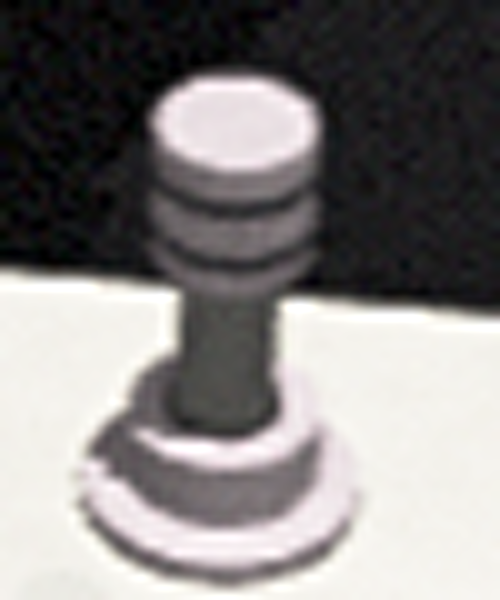

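View pics/c3c.png

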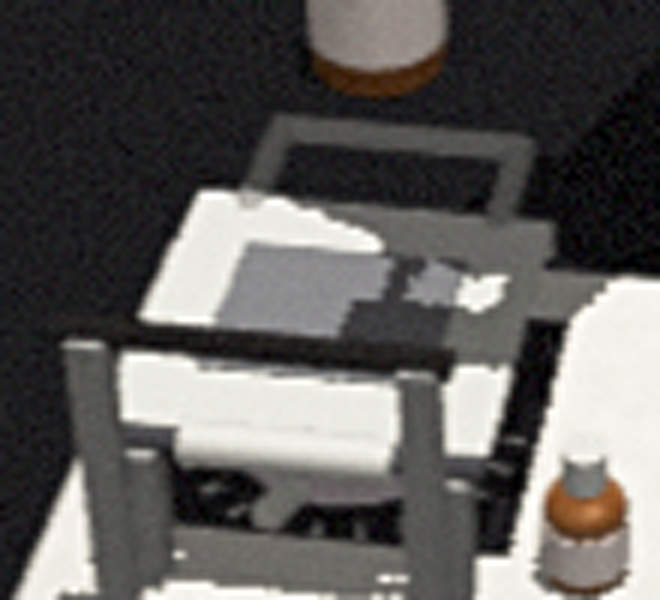

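View pics/c3d.png

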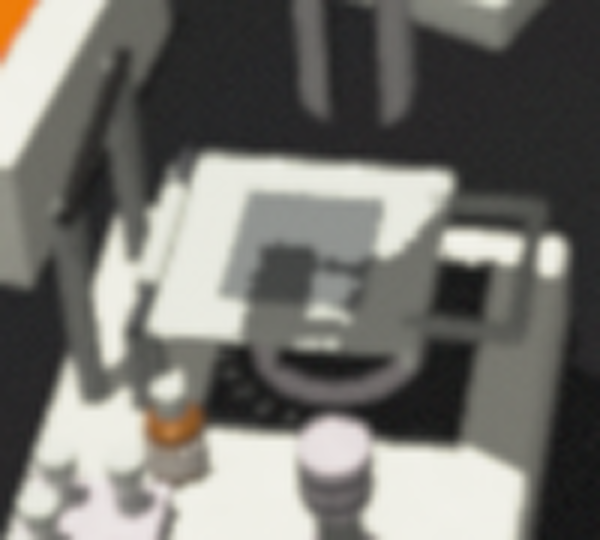

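```bash
python3 - <<'E'
from h import *
np.set_printoptions(precision=4,suppress=True)
s,t,w=pickle.load(open('p3.pkl','rb'))
S=lambda x,y:(175+(x-2.5)/6,200+(y-2.5)/6); T=lambda x,y:(200+(x-2.5)/6,150+(y-2.5)/6)
a=tri(s,S(280,128),t,T(540,210));b=tri(s,S(523,145),t,T(518,328));print(a,b,(a[0]+b[0])/2)
for p in ((280,128),(523,145)): print(onz(s,*S(*p),.13))
for p in ((540,210),(518,328)): print(onz(t,*T(*p),.13))
# cover rest bar
print('rest',tri(s,S(75,332),t,T(128,55)),tri(s,S(450,363),t,T(62,212)))
o=robot.get_obs();print(o['tool_pos'],o['joint_positions'])
E
```

```text
(array([ 0.5077, -0.1809,  0.1288]), [np.float64(0.0004619290932557046), np.float64(0.0004619290932556613)]) (array([ 0.4885, -0.0917,  0.1322]), [np.float64(0.0019167663592280098), np.float64(0.0019167663592280593)]) [ 0.4981 -0.1363  0.1305]
[ 0.5097 -0.1795  0.13  ]
[ 0.4877 -0.0908  0.13  ]
[ 0.5073 -0.1802  0.13  ]
[ 0.4893 -0.0965  0.13  ]
rest (array([ 0.7117, -0.1496,  0.1945]), [np.float64(0.0028045927711933274), np.float64(0.002804592771193311)]) (array([ 0.6894, -0.0316,  0.1979]), [np.float64(0.0014597742028087499), np.float64(0.0014597742028087126)])
[ 0.5457 -0.0479  0.2874] [-0.1914  0.0812  1.2321  0.0005  1.8299 -0.4033]
```

Probe done: the head top measures 0.168–0.170 against a target of 0.170. Next is the bar, at (0.498, −0.136, 0.131); jaws at about 30 mm.

arm_command(plan=[-3.9,-3.3,0,0,0,0,0.68,-3.8,-3.3,2,0,0,0,0.68,0,0,4,0,0,0,0.68,0,0,4,0,0,0,0.68,0,0,0,0,0,0,0.68,0,0,0,0,0,0,0.68])

```text
time: 5.62
tool_pos: [0.4983, -0.1351, 0.1895]
ee_rot: [3.14, 0.001, 1.787]
wrist_force: [0.3, 0.1, 0.4]
width: 0.0302
```

```bash
python3 - <<'E'
from h import *
w=snap('wrist','w4.png');snap('scene','s4.png');o,_=snap('side','d4.png')
print(o['tool_pos'],o['ee_rot'],o['width'])
a=cv2.resize(cv2.imread('pics/s4.png')[150:300,165:315],(400,400),interpolation=2);b=cv2.resize(cv2.imread('pics/d4.png')[120:260,190:330],(400,400),interpolation=2)
cv2.imwrite('pics/c4.png',cv2.hconcat([a,b]))
E
```

```text
[ 0.49894275 -0.13561206  0.19053676] [3.13792905e+00 2.13003825e-03 1.78687531e+00] 0.029985490277561706
```

View pics/w4.png

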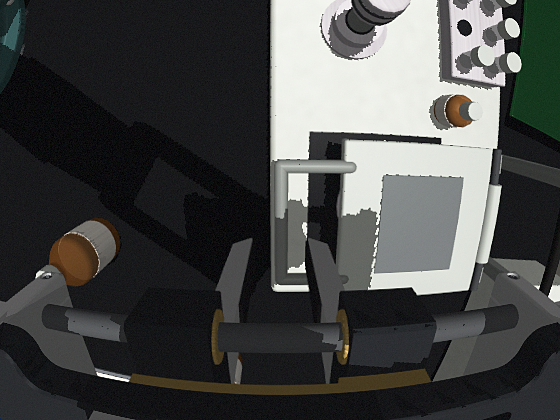

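View pics/c4.png

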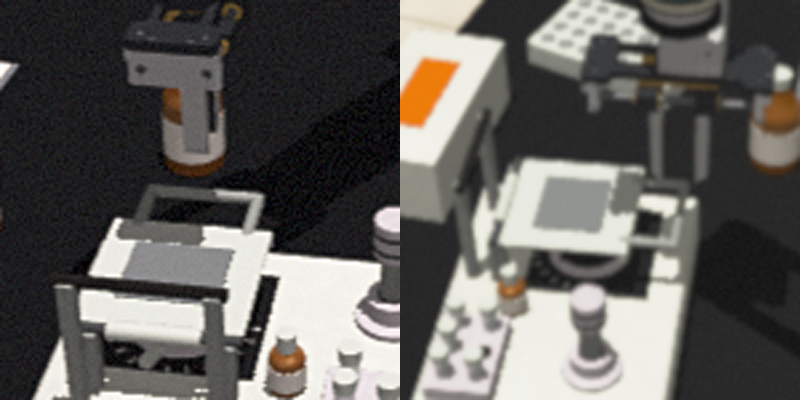

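The bar (x≈282 in the wrist view) lies midway between the fingers (245 and 313), so I descend and pinch.

arm_command(plan=[0,0,3,0,0,0,0.68,0,0,3,0,0,0,0.68,0,0,1,0,0,0,0.68,0,0,0,0,0,0,1,0,0,0,0,0,0,1,0,0,0,0,0,0,1,0,0,0,0,0,0,1])

```text
time: 6.65
tool_pos: [0.4995, -0.1359, 0.1198]
ee_rot: [3.137, 0.002, 1.786]
wrist_force: [3.5, 0.9, 2.4]
width: 0.009
```

Pinched (width ≈ bar's 10 mm). Now the arc increments.

```bash
python3 -c "
import numpy as np
t=np.linspace(0,1.8,17);c=np.round(-18*np.cos(t),1);s=np.round(18*np.sin(t),1)
print([(round(a,1),round(-b,1)) for a,b in zip(np.diff(c),np.diff(s))])"
```

```text
[(np.float64(0.1), np.float64(-2.0)), (np.float64(0.4), np.float64(-2.0)), (np.float64(0.5), np.float64(-2.0)), (np.float64(0.8), np.float64(-1.8)), (np.float64(1.0), np.float64(-1.8)), (np.float64(1.1), np.float64(-1.6)), (np.float64(1.4), np.float64(-1.6)), (np.float64(1.5), np.float64(-1.3)), (np.float64(1.7), np.float64(-1.2)), (np.float64(1.7), np.float64(-0.9)), (np.float64(1.9), np.float64(-0.8)), (np.float64(2.0), np.float64(-0.6)), (np.float64(2.0), np.float64(-0.3)), (np.float64(2.0), np.float64(-0.1)), (np.float64(2.0), np.float64(0.1)), (np.float64(2.0), np.float64(0.4))]
```

arm_command(plan=[0,0.1,-2,0,0,0,1,0,0.4,-2,0,0,0,1,0,0.5,-2,0,0,0,1,0,0.8,-1.8,0,0,0,1,0,1,-1.8,0,0,0,1,0,1.1,-1.6,0,0,0,1,0,1.4,-1.6,0,0,0,1])

```text
time: 7.52
tool_pos: [0.5491, -0.125, 0.2448]
ee_rot: [-3.138, 0.0, 1.785]
wrist_force: [4.1, -1.8, -5.7]
width: 0.0089
```

```bash
python3 - <<'E'
from h import *
snap('scene','s5.png');o,_=snap('side','d5.png')
print(o['tool_pos'],o['ee_rot'],o['width'],o['wrist_force'])
a=cv2.resize(cv2.imread('pics/s5.png')[100:300,125:325],(400,400),interpolation=2);b=cv2.resize(cv2.imread('pics/d5.png')[80:260,170:350],(400,400),interpolation=2)
cv2.imwrite('pics/c5.png',cv2.hconcat([a,b]))
E
```

```text
[ 0.55114436 -0.12459823  0.24693301] [3.14029764e+00 1.13199756e-03 1.78613379e+00] 0.008940773700533644 [ 3.37469874  0.35988037 -4.2421158 ]
```

View pics/c5.png

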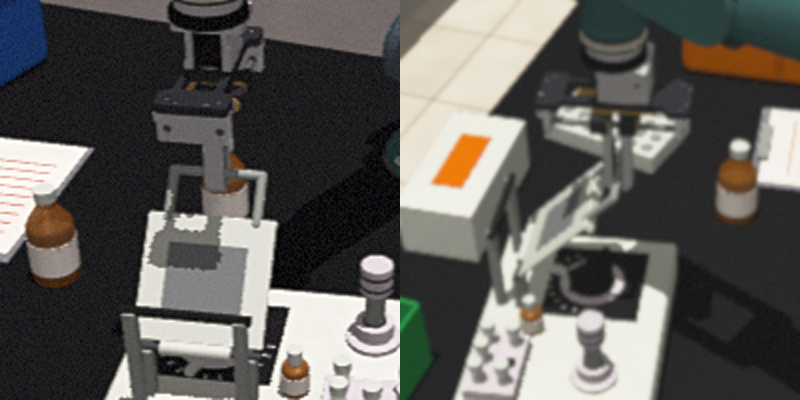

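The cover is rising with the bar held, at about 0.8 rad. Low forces, so I continue.

arm_command(plan=[0,1.5,-1.3,0,0,0,1,0,1.7,-1.2,0,0,0,1,0,1.7,-0.9,0,0,0,1,0,1.9,-0.8,0,0,0,1,0,2,-0.6,0,0,0,1])

```text
time: 8.25
tool_pos: [0.6339, -0.1066, 0.2955]
ee_rot: [-3.139, 0.002, 1.784]
wrist_force: [-2.3, -1.1, 3.1]
width: 0.009
```

arm_command(plan=[0,2,-0.3,0,0,0,1,0,2,-0.1,0,0,0,1,0,2,0.1,0,0,0,1,0,2,0.4,0,0,0,1,0,0,0,0,0,0,1])

```text
time: 8.88
tool_pos: [0.7144, -0.0891, 0.2935]
ee_rot: [3.14, 0.002, 1.786]
wrist_force: [1.7, -0.5, 3.1]
width: 0.0089
```

```bash
python3 - <<'E'
from h import *
snap('scene','s6.png');o,_=snap('side','d6.png')
print(o['tool_pos'],o['ee_rot'],o['width'],o['wrist_force'],o['joint_positions'])
a=cv2.resize(cv2.imread('pics/s6.png')[100:300,125:325],(400,400),interpolation=2);b=cv2.resize(cv2.imread('pics/d6.png')[60:260,150:350],(400,400),interpolation=2)
cv2.imwrite('pics/c6.png',cv2.hconcat([a,b]))
E
```

```text
[ 0.71387811 -0.0891546   0.2936129 ] [3.14026202e+00 1.52198419e-03 1.78557803e+00] 0.009114519045316424 [ 1.75584255 -1.39940854  2.45636793] [-2.02592889e-01  4.98370558e-01  6.97621987e-01 -9.14837778e-04
  1.94376660e+00 -4.17709737e-01]
```

View pics/c6.png

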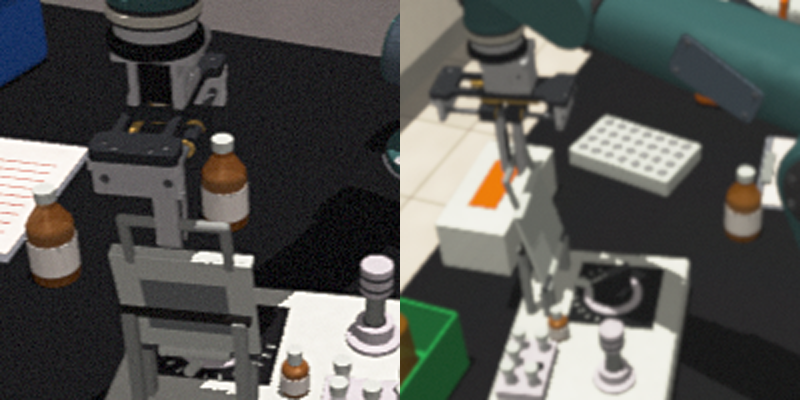

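It leans past upright at about 1.8 rad, so I release and rise.

arm_command(plan=[0,0,0,0,0,0,0.4,0,0,0,0,0,0,0.4,0,0,0,0,0,0,0.4,0,0,-3,0,0,0,0.4,0,0,-4,0,0,0,0.4,0,-3,-2,0,0,0,0.4,0,-6,0,0,0,0,0.4,0,-6,0,0,0,0,0.4])

```text
time: 9.98
tool_pos: [0.5654, -0.1207, 0.3825]
ee_rot: [-3.141, -0.0, 1.787]
wrist_force: [-0.5, -1.0, 0.6]
width: 0.0562
```

```bash
python3 - <<'E'
from h import *
w=snap('wrist','w7.png');o,s=snap('scene','s7.png');o,t=snap('side','d7.png')
pickle.dump((s,t,w),open('p7.pkl','wb'))
print(o['tool_pos'],o['ee_rot'],o['width'],o['wrist_force'])
a=cv2.resize(cv2.imread('pics/s7.png')[120:320,145:345],(400,400),interpolation=2);b=cv2.resize(cv2.imread('pics/d7.png')[60:260,150:350],(400,400),interpolation=2)
cv2.imwrite('pics/c7.png',cv2.hconcat([a,b]))
E
```

```text
[ 0.56112746 -0.12065509  0.38336987] [-3.13835411e+00 -1.07866064e-03  1.78330152e+00] 0.05637868072490086 [1.18690958 0.02165273 1.2702046 ]
```

View pics/c7.png

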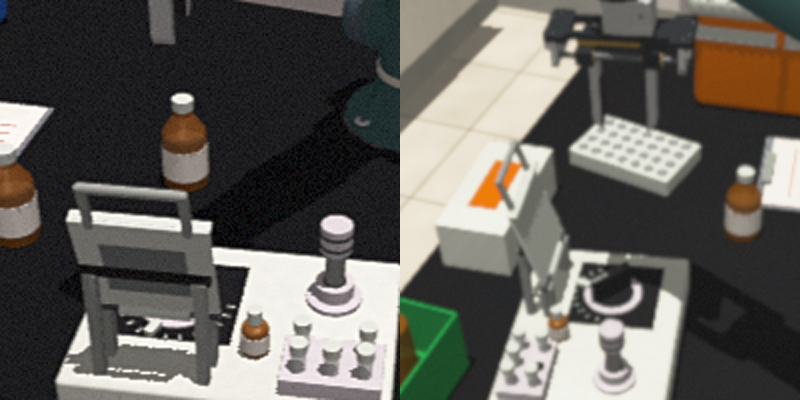

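View pics/w7.png

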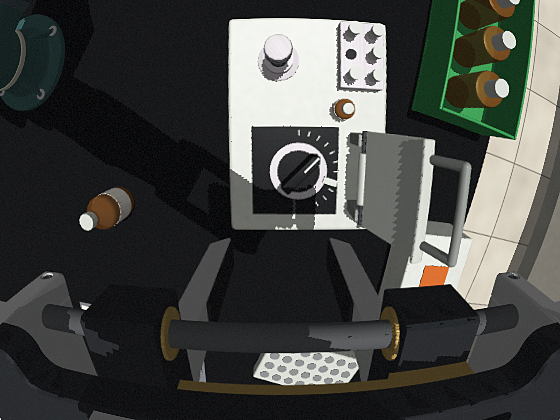

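The cover rests open. The dial is visible in the wrist view: knob at (297,172), pointer towards the upper right (322,153), tab near (331,182). I'll enlarge and measure.

```bash
cat >> h.py <<'E'
from scipy.spatial.transform import Rotation as Rn
def wray(o,s,u,v):
    f=210/np.radians(s['fov_y']/2) if False else 210/np.tan(np.radians(s['fov_y']/2))
    dx,dy=u-s['cx'],v-s['cy'];r=np.hypot(dx,dy);th=r/f
    d=np.array([np.sin(th)*dx/max(r,1e-9),-np.sin(th)*dy/max(r,1e-9),-np.cos(th)])
    T=s['tool_from_camera'];R=Rn.from_euler('xyz',o['ee_rot']).as_matrix()
    return o['tool_pos']+R@T[:3,3], R@T[:3,:3]@d
def wz(o,s,u,v,z):
    c,d=wray(o,s,u,v);return c+d*(z-c[2])/d[2]
E
python3 - <<'E'
from h import *
x=cv2.imread('pics/w7.png')[110:240,230:390]
cv2.imwrite('pics/c7b.png',cv2.resize(x,None,fx=5,fy=5,interpolation=2))
E
```

```text
(no output)
```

View pics/c7b.png

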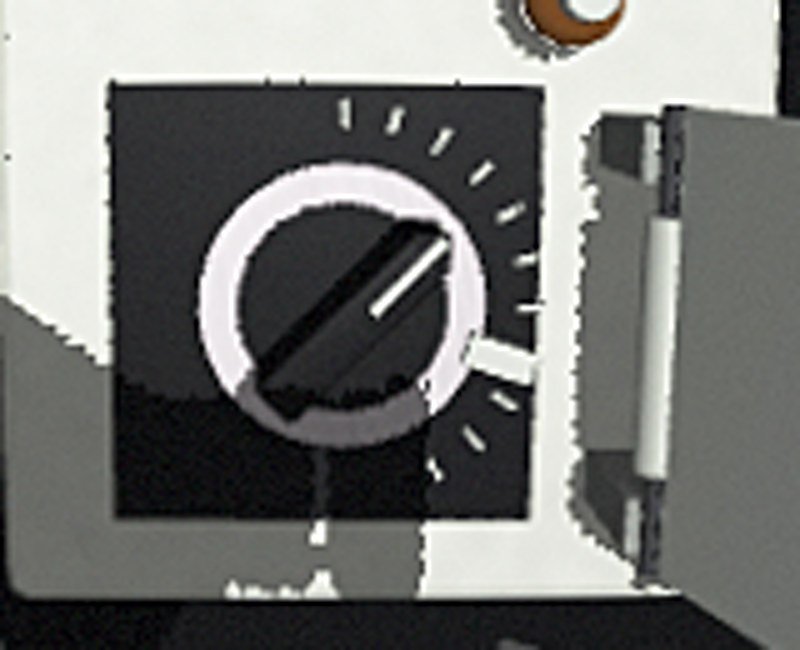

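```bash
python3 - <<'E'
from h import *
np.set_printoptions(precision=4,suppress=True)
s,t,(o,w)=pickle.load(open('p7.pkl','rb'))
# use the pose just before
P=lambda x,y:(230+(x-2)/5,110+(y-2)/5)
wx=np.array([.977,.213]);wy=np.array([-.213,.977])
def show(n,p): print(n,p)
C=wz(o,w,*P(342,304),.075);show('ring',C)
l=wz(o,w,*P(474,360),.08);r=wz(o,w,*P(352,304),.075)
a=wz(o,w,*P(373,316),.116);b=wz(o,w,*P(446,241),.116);show('line',(a,b))
k1=wz(o,w,*P(275,398),.116); k2=wz(o,w,*P(432,232),.116)
show('bar ends',(k1,k2))
az=lambda v:np.degrees(np.arctan2(v[1],v[0]))
print('pointer az',az(b-a), az(k2-k1))
for z in(.078,.083):
    ti=wz(o,w,*P(475,352),z);to=wz(o,w,*P(531,367),z); print('tab',ti,to,'r',np.linalg.norm((ti-C)[:2]),np.linalg.norm((to-C)[:2]),'az',az(to-ti),az((ti+to)/2-C))
# ring extents
for p in((200,304),(486,304),(342,163),(342,446)): print(np.linalg.norm((wz(o,w,*P(*p),.075)-C)[:2]))
# warmer deck direction via panel edges
e=wz(o,w,*P(110,85),.07);f=wz(o,w,*P(544,87),.07);g=wz(o,w,*P(115,518),.07);h=wz(o,w,*P(530,518),.07);print('panel',e,f,g,h,az(f-e),az(h-g),az(e-g)-90)
E
```

```text
ring [ 0.5919 -0.1135  0.075 ]
line (array([ 0.5972, -0.1089,  0.116 ]), array([ 0.6119, -0.0842,  0.116 ]))
bar ends (array([ 0.576 , -0.1372,  0.116 ]), array([ 0.6076, -0.0827,  0.116 ]))
pointer az 59.17622761589138 59.912136200585536
tab [ 0.634  -0.1184  0.078 ] [ 0.6518 -0.119   0.078 ] r 0.04240742646107185 0.06022890172238719 az -2.0686774255860074 -5.832884407077617
tab [ 0.6331 -0.1176  0.083 ] [ 0.6507 -0.1182  0.083 ] r 0.04143140933136335 0.059080745684013045 az -2.0686774255860017 -5.048787812493397
0.042417911288535046
0.04343709887566844
0.04228469222591032
0.04381561551130371
panel [ 0.5105 -0.0644  0.07  ] [ 0.6366 -0.0362  0.07  ] [ 0.5385 -0.1951  0.07  ] [ 0.6657 -0.1672  0.07  ] 12.596151203507045 12.385533031682103 12.109337220557478
```

Pointer azimuth is 59.5° (47° from the warmer's x, within the stated range), the tab is near −4°, and the axis is near (0.592, −0.1145). Rotating the wrist by 43° at height.

arm_command(plan=[0,0,0,0,0,10.6,0.6,0,0,0,0,0,10.6,0.6,0,0,0,0,0,10.6,0.6,0,0,0,0,0,10.6,0.6,0,0,0,0,0,0,0.6])

```text
time: 10.75
tool_pos: [0.5682, -0.1204, 0.3827]
ee_rot: [-3.142, -0.0, 1.049]
wrist_force: [-0.6, -0.1, 0.3]
width: 0.0379
```

```bash
python3 - <<'E'
from h import *
np.set_printoptions(precision=4,suppress=True)
w=snap('wrist','w8.png')
x=cv2.imread('pics/w8.png')[60:260,180:430]
cv2.imwrite('pics/c8.png',cv2.resize(x,None,fx=3,fy=3,interpolation=2))
pickle.dump(w,open('p8.pkl','wb'));o=robot.get_obs();print(w[0]['tool_pos'],w[0]['ee_rot'],o['tool_pos'],o['joint_positions'],np.degrees(o['ee_rot'][2]))
E
```

```text
[ 0.5682 -0.1204  0.3827] [-3.1415 -0.0003  1.0489] [ 0.568  -0.1204  0.3827] [-0.3066  0.1914  0.9188  0.0003  2.0315  0.2144] 60.152267125204084
```

View pics/c8.png

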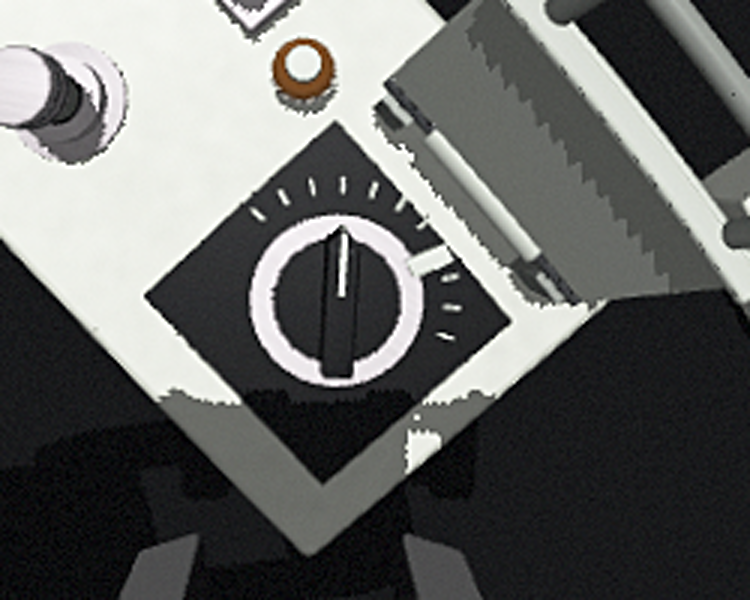

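```bash
python3 - <<'E'
from h import *
np.set_printoptions(precision=4,suppress=True)
o,w=pickle.load(open('p8.pkl','rb'))
P=lambda x,y:(180+(x-1)/3,60+(y-1)/3)
az=lambda v:np.degrees(np.arctan2(v[1],v[0]))
C=wz(o,w,*P(337,300),.075);print('ring',C)
a=wz(o,w,*P(342.5,297),.116);b=wz(o,w,*P(345,231),.116);print('line',a,b,az(b-a))
k1=wz(o,w,*P(339,376),.116);k2=wz(o,w,*P(341,229),.116);print('bar',k1,k2,(k1+k2)/2,az(k2-k1),np.linalg.norm(k2-k1))
for z in(.078,.083):
    ti=wz(o,w,*P(413,268),z);to=wz(o,w,*P(450,252),z);print('tab',ti,to,az(to-ti),az((ti+to)/2-C))
c=np.array([.592,-.1138]);d=c-o['tool_pos'][:2]
R=Rn.from_euler('xyz',o['ee_rot']).as_matrix();print(R.T@np.array([*d,.094-o['tool_pos'][2]])*100)
E
```

```text
ring [ 0.5926 -0.1142  0.075 ]
line [ 0.5967 -0.1089  0.116 ] [ 0.6125 -0.0834  0.116 ] 58.39058890293645
bar [ 0.5774 -0.14    0.116 ] [ 0.6114 -0.0817  0.116 ] [ 0.5944 -0.1109  0.116 ] 59.799240698946235 0.06750340976478514
tab [ 0.6331 -0.1184  0.078 ] [ 0.6531 -0.1203  0.078 ] -5.518991960477885 -5.742405448759213
tab [ 0.6329 -0.1177  0.083 ] [ 0.6526 -0.1196  0.083 ] -5.518991960477888 -4.979294340402557
[ 1.7463  1.7352 28.8727]
```

arm_command(plan=[0.9,0.9,4,0,0,0,0.6,0.9,0.8,5,0,0,0,0.6,0,0,5,0,0,0,0.6,0,0,5,0,0,0,0.6,0,0,3,0,0,0,0.6,0,0,0,0,0,0,0.6])

```text
time: 11.55
tool_pos: [0.5893, -0.1128, 0.1594]
ee_rot: [-3.135, 0.002, 1.048]
wrist_force: [0.7, 0.1, -0.0]
width: 0.0376
```

```bash
python3 - <<'E'
from h import *
o,_=snap('wrist','w9.png');snap('side','d9.png');snap('scene','s9.png')
print(o['tool_pos'],o['ee_rot'],o['width'],o['wrist_force'])
a=cv2.resize(cv2.imread('pics/s9.png')[150:320,145:315],(400,400),interpolation=2);b=cv2.resize(cv2.imread('pics/d9.png')[80:260,150:330],(400,400),interpolation=2)
cv2.imwrite('pics/c9.png',cv2.hconcat([a,b]))
E
```

```text
[ 0.58929166 -0.11284191  0.15937491] [-3.13464391e+00  1.50040504e-03  1.04834807e+00] 0.03764952568025591 [ 0.7170895   0.13857573 -0.04038287]
```

View pics/w9.png

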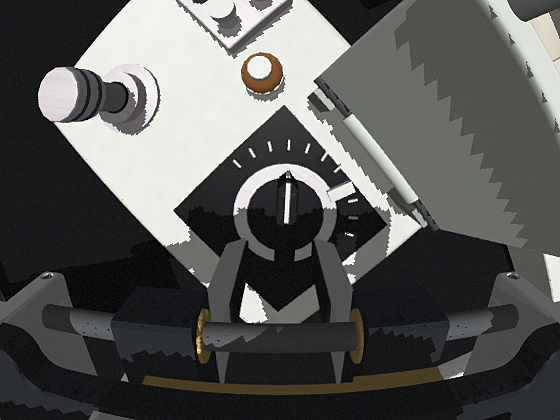

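View pics/c9.png

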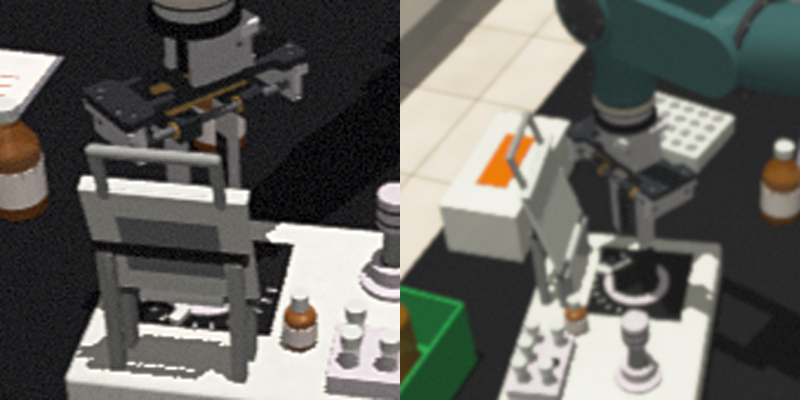

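The knob's bar is 3–4 mm to the +y side (x 287 against 280), which agrees with the computed offset. I correct that, descend and grip.

arm_command(plan=[0,0.3,2.5,0,0,0,0.6,0,0,2.5,0,0,0,0.6,0,0,1.5,0,0,0,0.6,0,0,0,0,0,0,0.6])

```text
time: 12.2
tool_pos: [0.5934, -0.115, 0.098]
ee_rot: [-3.141, -0.0, 1.046]
wrist_force: [0.1, 0.8, -0.1]
width: 0.0377
```

arm_command(plan=[0,0,0,0,0,0,1,0,0,0,0,0,0,1,0,0,0,0,0,0,1,0,0,0,0,0,0,1])

```text
time: 12.7
tool_pos: [0.5926, -0.1143, 0.0993]
ee_rot: [-3.14, -0.0, 1.046]
wrist_force: [-4.2, 3.0, 5.8]
width: 0.0149
```

```bash
python3 - <<'E'
from h import *
snap('wrist','w10.png');o,_=snap('side','d10.png')
print(o['tool_pos'],o['ee_rot'],o['width'],o['wrist_force'],o['wrist_torque'])
E
```

```text
[ 0.59263261 -0.11433388  0.09931896] [-3.14014942e+00 -3.79229000e-04  1.04635599e+00] 0.01506796862450728 [-4.21759472  2.07796535  5.50392124] [ 0.41020477  1.04449545 -0.01543384]
```

View pics/w10.png

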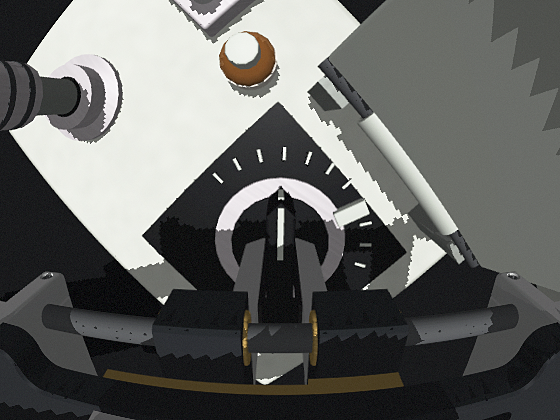

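Gripped (15 mm wide). Turn clockwise about 60°, then look.

arm_command(plan=[0,0,0,0,0,10,1,0,0,0,0,0,10,1,0,0,0,0,0,10,1,0,0,0,0,0,10,1,0,0,0,0,0,10,1,0,0,0,0,0,10,1,0,0,0,0,0,0,1,0,0,0,0,0,0,1])

```text
time: 13.8
tool_pos: [0.5931, -0.115, 0.0993]
ee_rot: [3.141, -0.0, 0.002]
wrist_force: [-3.3, 1.8, 6.0]
width: 0.0149
```

```bash
python3 - <<'E'
from h import *
w=snap('wrist','w11.png');o,_=snap('side','d11.png');pickle.dump(w,open('p11.pkl','wb'))
print(o['tool_pos'],np.degrees(o['ee_rot']),o['width'],o['wrist_force'],o['wrist_torque'])
E
```

```text
[ 0.59313318 -0.11500823  0.09929116] [ 1.79991743e+02 -1.20042915e-02  9.87188445e-02] 0.014677272405460304 [-4.07811605  0.98104519  5.81416624] [ 0.24292549  0.85602222 -0.11495395]
```

View pics/w11.png

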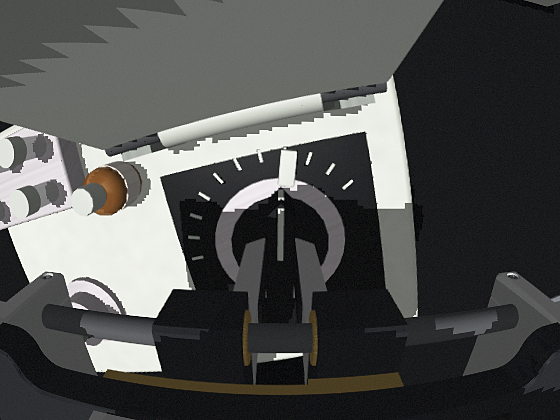

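The tab centre sits at (288,168), slightly right of the pointer line (281), so a few degrees more are needed.

```bash
python3 - <<'E'
from h import *
o,w=pickle.load(open('p11.pkl','rb'));C=o['tool_pos']
x=cv2.imread('pics/w11.png')[140:260,220:350];cv2.imwrite('pics/c11.png',cv2.resize(x,None,fx=6,fy=6,interpolation=2))
for z in(.078,.083):
  for p in((287,188),(287.5,180),(288.5,165),(289,151)):
    q=wz(o,w,*p,z)-C;print(z,p,np.linalg.norm(q[:2]),np.degrees(np.arctan2(q[1],q[0])))
q=wz(o,w,280,220,.116)-C;q2=wz(o,w,281,191,.116)-C;print(q,q2)
E
```

```text
0.078 (287, 188) 0.03654864748768521 -6.099949698887157
0.078 (287.5, 180) 0.0415208620763378 -5.734371760920618
0.078 (288.5, 165) 0.050730606405620146 -5.29362970988446
0.078 (289, 151) 0.05919485173606924 -4.764201892049629
0.083 (287, 188) 0.03762002180190022 -5.741755870754509
0.083 (287.5, 180) 0.04246528292930114 -5.434387950836224
0.083 (288.5, 165) 0.05143894320375003 -5.063250578745427
0.083 (289, 151) 0.05968655633745408 -4.5835524191370896
[0.02814225 0.00041204 0.01669856] [ 4.31041938e-02 -3.49685166e-05  1.66985627e-02]
```

View pics/c11.png

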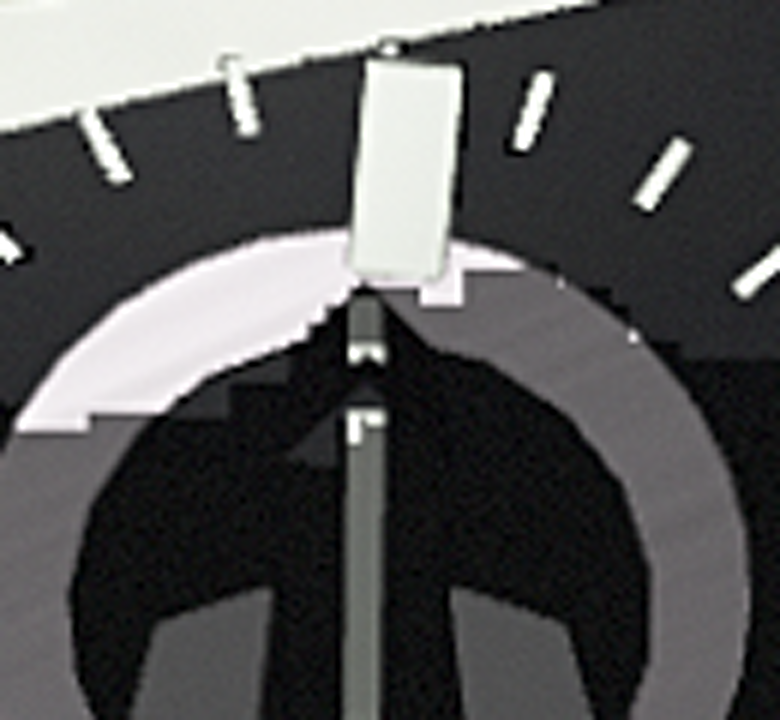

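arm_command(plan=[0,0,0,0,0,3,1,0,0,0,0,0,2.2,1,0,0,0,0,0,0,1,0,0,0,0,0,0,1,0,0,0,0,0,0,1])

```text
time: 14.52
tool_pos: [0.5931, -0.1151, 0.0993]
ee_rot: [3.141, -0.0, -0.089]
wrist_force: [-3.4, -0.1, 5.0]
width: 0.0148
```

arm_command(plan=[0,0,0,0,0,0,0.6,0,0,0,0,0,0,0.6,0,0,0,0,0,0,0.6,0,0,-2,0,0,0,0.6,0,0,-5,0,0,0,0.6,0,0,-5,0,0,0,0.6,-3,0,-4,0,0,0,0.6,0,0,0,0,0,0,0.6])

```text
time: 15.52
tool_pos: [0.5644, -0.1127, 0.2635]
ee_rot: [3.14, -0.01, -0.092]
wrist_force: [0.0, 0.8, -0.1]
width: 0.0378
```

```bash
python3 - <<'E'
from h import *
import time
w=snap('wrist','w12.png');snap('side','d12.png');o,_=snap('scene','s12.png');pickle.dump(w,open('p12.pkl','wb'))
print(o['tool_pos'],w[0]['tool_pos'],np.degrees(o['ee_rot']),o['width'],o['wrist_force'])
x=cv2.imread('pics/w12.png')[60:260,180:430]
cv2.imwrite('pics/c12.png',cv2.resize(x,None,fx=3,fy=3,interpolation=2))
a=cv2.resize(cv2.imread('pics/s12.png')[150:320,165:365],(400,340),interpolation=2);b=cv2.resize(cv2.imread('pics/d12.png')[80:280,150:350],(340,340),interpolation=2)
cv2.imwrite('pics/c12b.png',cv2.hconcat([a,b]))
E
```

```text
[ 0.56361585 -0.11225903  0.25776339] [ 0.56443341 -0.11266022  0.26347473] [ 1.79999269e+02 -4.70597077e-02 -5.25394354e+00] 0.03721179013592925 [0.16496463 0.1674254  0.1192403 ]
```

View pics/c12.png

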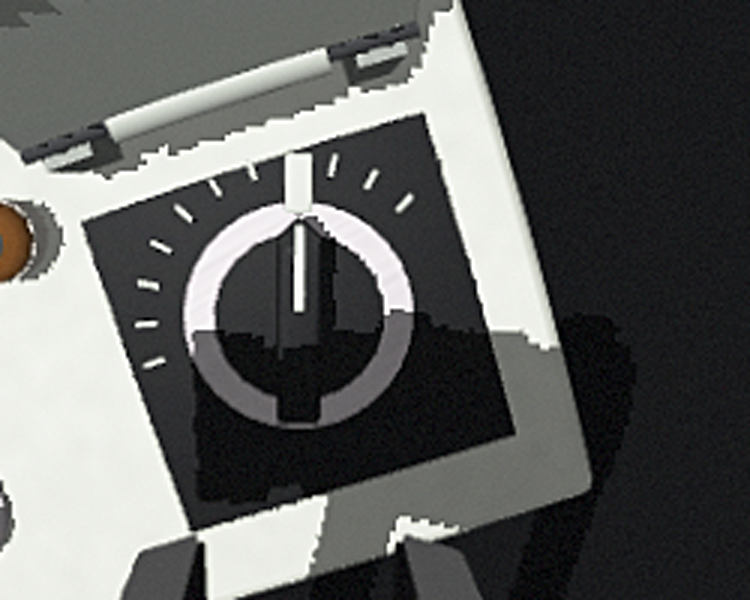

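View pics/c12b.png

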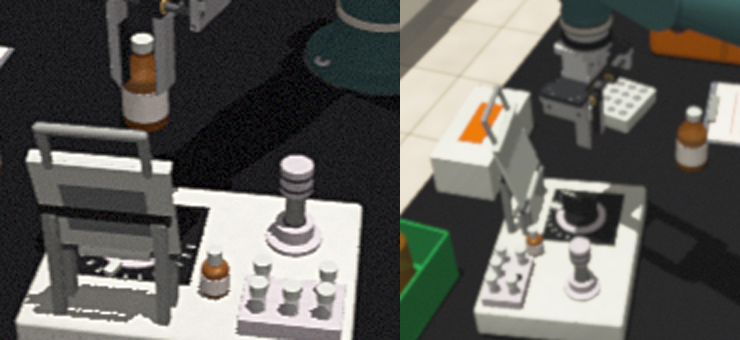

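The pointer line and tab coincide (both at x≈298). A last numeric check on the cover bar and the probe head.

```bash
python3 - <<'E'
from h import *
np.set_printoptions(precision=4,suppress=True)
o,s=snap('scene','s13.png');_,t=snap('side','d13.png')
hinge=np.array([.499+.176,-.1359+.0386,.13]);wx=np.array([.9767,.2147,0]);wy=np.array([-.2147,.9767,0])
im=[cv2.imread('pics/s13.png'),cv2.imread('pics/d13.png')]
for th,c in((1.85,(0,255,0)),(1.70,(0,0,255))):
  for e in(-.045,.045):
    p=hinge-.18*np.cos(th)*wx+np.array([0,0,.18*np.sin(th)])+e*wy
    for i,v in zip(im,(s,t)): cv2.circle(i,tuple(int(round(k)) for k in proj(v,p)),1,c,-1)
a=cv2.resize(im[0][190:310,165:345],(540,360),interpolation=0);b=cv2.resize(im[1][80:280,180:300],(216,360),interpolation=0)
cv2.imwrite('pics/c13.png',cv2.hconcat([a,b]))
# probe head top via mask centroid
print(proj(s,(.5265,.0405,.170)),proj(t,(.5265,.0405,.170)))
print(o['qvel'],o['tool_pos'])
x=im[0][215:280,285:345];cv2.imwrite('pics/c13b.png',cv2.resize(x,None,fx=9,fy=9,interpolation=2))
E
```

```text
[313.4734 231.1536] [255.0553 223.9856]
[ 0.0016  0.0242  0.019  -0.001   0.0058  0.0017] [ 0.5633 -0.1121  0.2563]
```

View pics/c13.png

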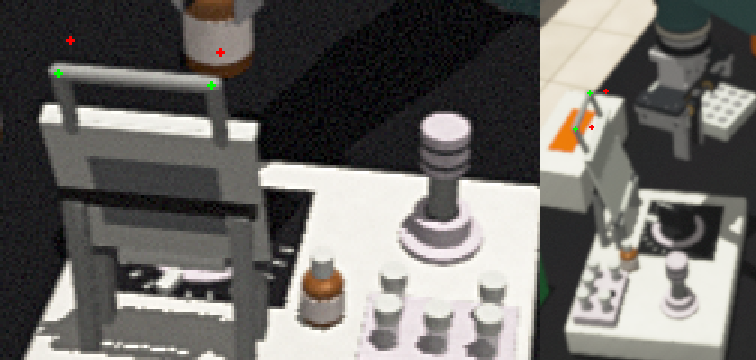

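View pics/c13b.png

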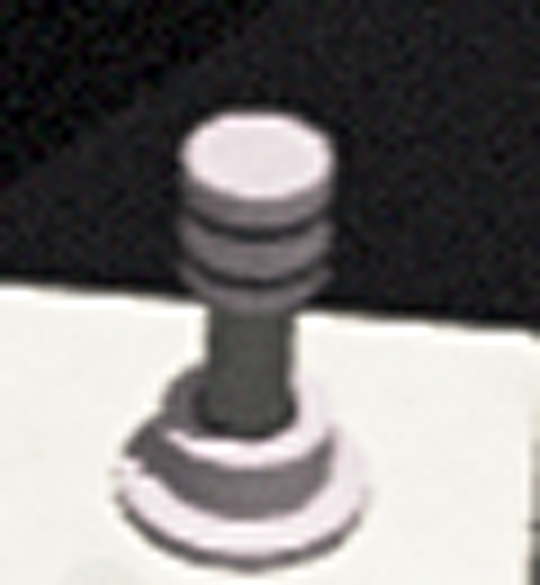

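```bash
python3 -c "
from bench import close_job
print(close_job())"
```

```text
the job is handed in; nothing more can be done
None
```

I completed all three steps in order and handed the job in at about 16 s of the 64 s allowed. `close_job` gives no verdict, so the figures below are my own last checks.

- **Probe:** I pushed the head down with closed fingers to a tip height of 0.170 m. Afterwards the head top stood about 75 mm above the collar's top, measured within one image, which puts the groove level within about 1 mm. Triangulating the two cameras gave 1–2 mm lower, which is within the calibration error.
- **Cover:** I pinched the bar, swung it round to about 1.8 rad and let go. It rests open: the predicted bar position for 1.85 rad matched both camera views.
- **Knob:** I gripped it, turned it about 65° clockwise and released it. In the last wrist picture the pointer line and the tab coincide, well inside the 6° allowed.
- **Surroundings:** The vial and bottle a stood upright in the last close-up views, and nothing came near any of the bottles or the jar. I did not measure their positions again at the end, and I did not look at bottle b or the jar again.
- **Force:** An upward push of 5–6 N showed on the wrist while gripping the knob. It went back to zero on release, and the gripper now stands clear of everything.

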